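# Bring the red-capped spice jar to the front and lock the carousel

## Task

Turn the spice carousel until the jar with the red cap is at the front, above the red mark on the foot, then throw the red-handled lever under the plate right over to the red mark, so that its tooth drops fully into that place's notch and the carousel is locked. Leave every jar standing on the carousel, do not lift any of them, and do not disturb the mug, the onion and the lemon.

Things in the scene. Friction and masses are not known exactly. Their poses are not given: they have to be found in the camera images.
- stand: fixed dark cast foot of a spice carousel, 216 mm across, with a front tongue 10 mm thick reaching 165 mm from the turning axis. Origin on the turning axis at table height, z up; its own -x is the front, +y is to the left as one stands before that front
- plate_centre (a point): centre of the top of the turning light-wood plate (radius 140 mm, top 102 mm, underside 86 mm above the table, no lip), turning with it. Six upright dark pegs, 18 mm thick, fixed to the plate, rise 30 mm above it round a circle of radius 126 mm, 60 degrees apart; grip or push one to turn the plate (about 0.5 N). Half-way between pegs are the six jar places, radius 72 mm, each with a black rim line
- carousel (a joint): plate angle on the foot, rad, + counter-clockwise from above, -3.3 to 3.3, near 0 at the start. At 0, pegs are at 0, 60, 120.. and jar places at 30, 90, 150.. degrees counter-clockwise from the foot's front (-x). Each place has a notch: a place is at the front mark, its notch at the lever's tooth, at -0.524 + 1.047 k; within 0.05 rad the tooth enters and centres the plate
- lock_lever (a joint): angle of the locking lever, rad: 0 open, on its stop; about 0.53 locked, its tooth fully in a notch of the disc under the plate. An over-centre spring holds it at both ends: past 0.25 it pulls on by itself; about 5 N at the handle throws it. With no notch before the tooth it stops near 0.24 and does not lock. Locked, the plate cannot turn
- lever_grip (a point): point on the axis of the lever's red handle, 16 mm from its end. The handle is level, 38 mm above the table, 52 mm long, 13 to 19 mm thick, nearly all under the plate's overhang (end 142 to 146 mm from the turning axis). It swings level about a pin 66 mm in front of the turning axis, 64 mm from the grip point: open it points 0.5 rad right of the front (its -y), locked straight to the front
- front_mark (a point): centre of the red line on the foot's front tongue, 150 mm in front of the turning axis, 11 mm above the table: shows the front, and where the lever points when locked (a white dot at its right marks open)
- front_place (a point): point fixed to the foot, 72 mm in front of the turning axis at the height of the plate's top (102 mm): where the centre of the jar that faces front stands
- red_jar: glass spice jar with a red cap, 41 mm across, 105 mm tall, 0.11 kg, standing loose on the carousel; origin at the centre of its underside, z along the jar; the jar wanted. It starts at the 30, 90, 270 or 330 degree place
- black_jar: glass spice jar with a black cap and a black label, 41 mm across, 105 mm tall, 0.11 kg, standing loose on the carousel; origin at the centre of its underside, z along the jar; at one of the same four places
- brown_jar: glass spice jar with a brown-black cap and a cream label, yellow-brown inside, 41 mm across, 105 mm tall, 0.11 kg, standing loose on the carousel; origin at the centre of its underside, z along the jar; at one of the same four places
- green_jar: glass spice jar with a black cap and a green label, 44 mm across, 105 mm tall, 0.11 kg, loose on the carousel at one of the same four places; origin at the centre of its underside, z along the jar
- nut_jar: wider glass jar with a dark lid, 64 mm across, 99 mm tall, 0.42 kg, loose on the carousel at the 150 degree place; origin at the centre of its underside, z along the jar
- mill: small clear salt mill, 44 mm across, 90 mm tall, 0.1 kg, loose on the carousel at the 210 degree place; origin at the centre of its underside, z up
- mug: white spotted mug, 82 mm across, 91 mm tall, on the table to the left of the carousel; origin at the centre of its underside; to be left alone
- onion: red onion, 84 mm, on a chopping board (21 mm thick) further left; origin at its underside; to be left alone
- lemon: lemon, 71 mm, on the table beyond the mug; origin at its underside; to be left alone
Things that resemble listed ones, but are neither listed nor needed, are in the scene too. Leave any pink look-alike of the green_jar alone. Leave any blue look-alike of the black_jar alone.

How it is judged:
By the outcome, as a careful person would: the job done as asked, in the order asked, and still so for the second after the job is handed in, with the robot touching nothing.
It also fails if it takes over 64 s, if anything falls off the work surface, if the arm or the gripper's body presses on something with over 40 N, if the wrist force passes 120 N, or if a joint passes its speed limit or range.

## Robot

A 6-joint arm with a two-finger parallel gripper is mounted at the origin on a cart in front of the work surface, level with it; the furniture and walls round the work are solid. World frame = base frame: x ahead of the robot, y to its left, z up, the work surface at z = 0. Lengths are in m, angles in rad, forces in N, time in s.
With the tool pointing down it reaches from about 0.325 to 0.775 m from the base axis. Payload 9.3 kg.
Tool frame: the origin (TCP) lies at the very end of the fingers, on their centre line; the grasp point (between the pads) lies 19 mm behind it; z points along the fingers, y is the line along which they close (so a half turn about z gives the same grasp; the last joint's range is limited). The gripper opens to 85 mm and grips with 20 to 120 N. Pads are 22 mm wide; open, the fingers measure 114 mm over their backs; the gripper's body (76 mm by 85 mm) begins 54 mm behind the grasp point. The pads swing forward as they close: fully open they stand 13 mm farther back than shut.
Start: joints at [-1.328, 0.259, 0.021, 1.334, 0, 1.418], TCP at [0.212, -0.507, 0.198] pointing down, gripper open.
Joint ranges: [-3.04, 3.04], [-0.91, 1.82], [-1.04, 1.36], [-1.92, 1.95], [-1.52, 1.45], [-3.14, 3.14]. Speed limits (rad/s): [2.22, 2.22, 2.79, 3.14, 3.14, 3.14].

## Interface

Orientations are given as a 3x3 rotation matrix whose columns are the frame's x, y, z axes.
In Python, from cell import robot gives the robot as it stands.
- The arm moves only by the shell command python3 -m handwheel 'ROWS'. ROWS is JSON, a list of rows, each a list of 7 numbers: the closure, from -1 (fully open) to 1 (shut), then the shift along the tool's x, y, z in units of 60 mm (1.0 is 60 mm), then the turn, a rotation vector about the tool's x, y, z in units of 10 degrees (1.0 is 10 degrees). A call has 1 to 8 rows; each row shifts and turns the commanded pose from where the row before left it, along the tool's axes as they then stand; what a row does not reach is not made up. A row lasts 1/8 s, in which the tool goes at most 62.5 mm and 10.7 degrees, less where a joint would pass 70% of its speed; a pose out of reach is approached as far as the arm can. A call is refused whole if a number of a shift passes 1 or a number of a turn 1, either way. A call with a gripper value outside its range is refused whole. The fingers move at their own pace and stop on an object; the grip force is fixed at half the most. Time passes only in rows, so rows that do not move let the fingers close. It gives the time, the measured TCP pose, the force, the opening and the grip force at its end, in the units of the state.
- robot.sense(): the state, without advancing time (a new reading comes with each control period).
- robot.snapshot(name): name is "scene" or "top"; returns a dict with "color" (384x512x3 uint8, red, green, blue), "intrinsics" (3x3 intrinsics, pixels), "extrinsics" (4x4, takes a point from camera to world coordinates). Camera axes: x right, y down, z forward; pixel columns grow to the right and rows downward; lengths in m; the calibration is good to about 2 mm. A picture is of the moment at which its call begins. There is no depth.
- robot.hand_in(): hands the job in; it is judged then, once.
The state is a dict: "time_s": time; "joint_pos": joint angles; "joint_velocities": joint speeds; "joint_torque": joint torques, N m; "ee_pos": TCP position; "orientation": TCP orientation; "force": force on the tool from outside, world axes, zero at the start; "ft_torque": the same for the moment, N m; "width": finger opening in m; "gripper_force": force on a finger pad.
Only numpy, scipy, OpenCV 4.12 (cv2) and the standard library are available. Lean on these libraries where they do the work, as an engineer would, in place of code of your own. Each camera call takes 0.05 s, during which the arm holds its last target. There are 200 camera calls.

## Working session

There is one attempt and no reset: what is moved stays moved. The work goes in short steps, Python scripts to look and compute and a shell command to move; the robot and the scene stay as the last step left them, time stands still between calls to the robot, and variables do not carry over. Pictures are saved under pics/ and viewed, at most 10 in all, crops included, and the job is handed in when it is done.

```bash
mkdir -p pics; cat > h.py <<'E'
import numpy as np, cv2
from cell import robot
def save(name,fn,crop=None,scale=1):
    s=robot.snapshot(name); im=s["color"][:,:,::-1].copy()
    np.savez(fn.replace('.png','.npz'),K=s["intrinsics"],T=s["extrinsics"],im=im)
    if crop: 
        a,b,c,d=crop; im=im[b:d,a:c]
    cv2.imwrite(fn,cv2.resize(im,None,fx=scale,fy=scale,interpolation=cv2.INTER_CUBIC)); return s
def ray(f,u,v,z):
    d=np.load(f); K,T=d['K'],d['T']; r=T[:3,:3]@np.linalg.solve(K,[u,v,1]); o=T[:3,3]
    return o+r*(z-o[2])/r[2]
def proj(f,p):
    d=np.load(f); K,T=d['K'],d['T']; q=K@(T[:3,:3].T@(np.array(p)-T[:3,3])); return q[:2]/q[2]
E
python3 - <<'E'
from h import *
save("top","pics/t0.png",None,1.5); save("scene","pics/s0.png",None,1.5)
print(robot.sense())
E
```

```text
{'time_s': 0.1, 'joint_pos': array([-1.32760680e+00,  2.59179797e-01,  2.08510673e-02,  1.33366528e+00,
       -2.92348472e-05,  1.41822057e+00]), 'joint_velocities': array([-0.00214928, -0.00217881,  0.00292501,  0.00171705,  0.00051027,
        0.00116207]), 'joint_torque': array([ 5.06503784e-03, -5.56691194e+01,  3.45072198e+01,  1.15014231e-02,
       -6.40264511e-05,  1.18433796e-06]), 'ee_pos': array([ 0.21196672, -0.50722343,  0.19760805]), 'orientation': array([[ 9.22701826e-01,  3.85514255e-01, -3.16775833e-04],
       [ 3.85514354e-01, -9.22701115e-01,  1.15540021e-03],
       [ 1.53133839e-04, -1.18821152e-03, -9.99999282e-01]]), 'force': array([-0.30823622,  0.07086186, -0.31905622]), 'ft_torque': array([ 0.00404472,  0.01708907, -0.02419757]), 'gripper_force': 0.0, 'width': 0.08541244574947629}
```

View pics/t0.png

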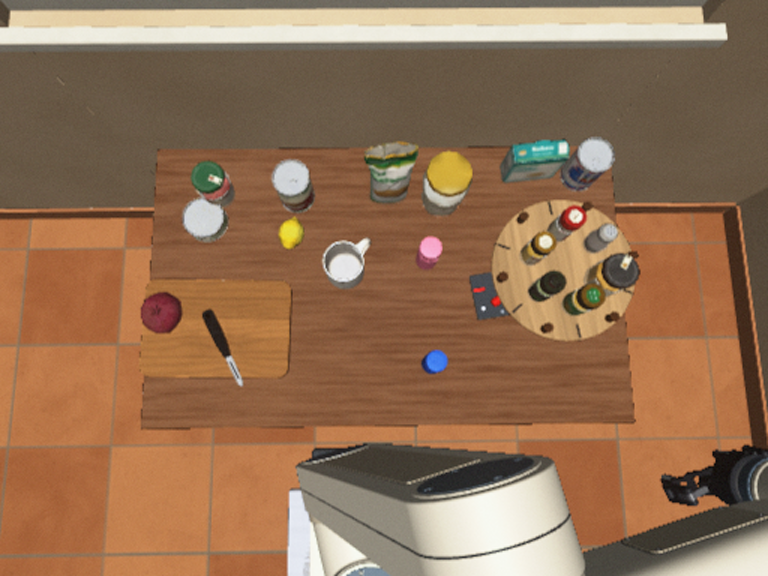

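View pics/s0.png

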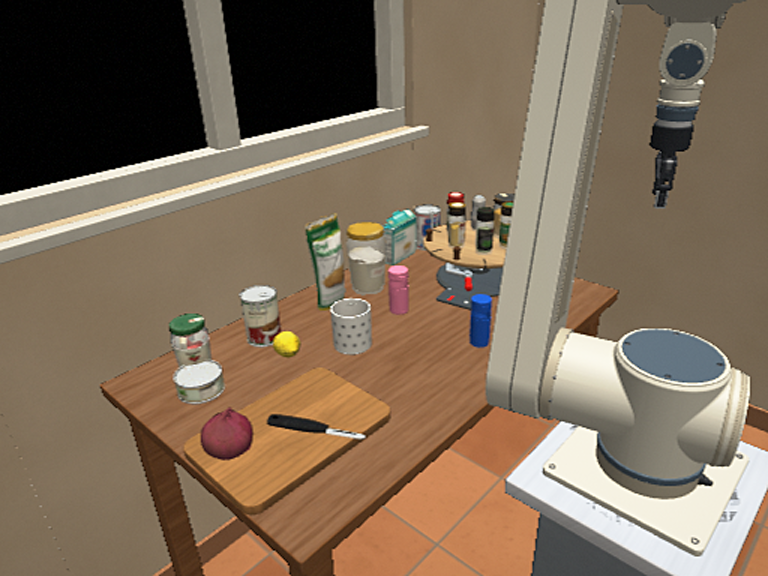

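The carousel is at right in the top view (centre about (564,270) in the 1.5x picture). Its tongue faces left, at about (487,295), and the red cap is at the far side, about (572,217).

```bash
python3 - <<'E'
from h import *
save("top","pics/t1.png",(305,125,435,235),6)
f="pics/t1.npz"
for n,u,v,z in [("centre?",564/1.5,270/1.5,.102),("mark",478/1.5,290/1.5,.011)]: print(n,ray(f,u,v,z))
E
```

```text
centre? [ 0.56376371 -0.38087087  0.102     ]
mark [ 0.54284332 -0.23040132  0.011     ]
```

View pics/t1.png

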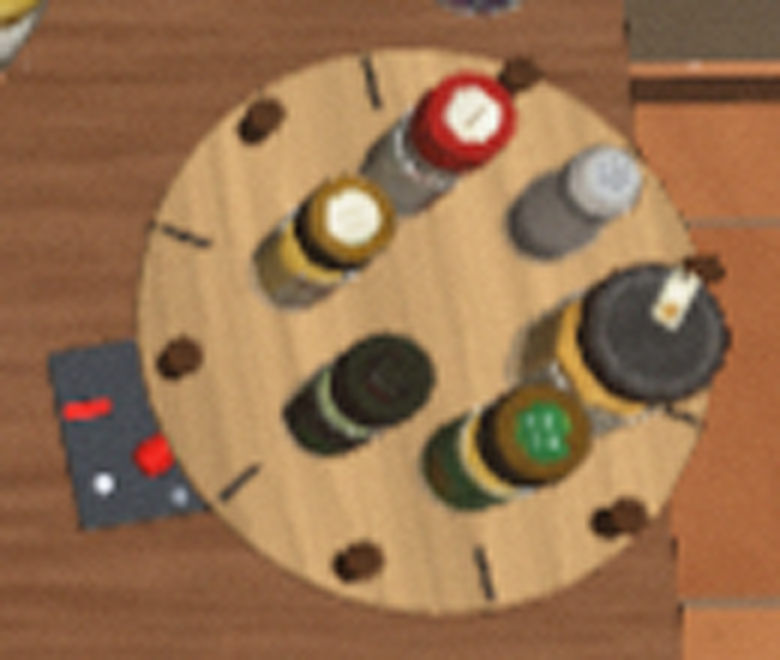

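The centre of the plate is near crop (420,330), with a peg at the front at (180,357). The red mark is at (88,409) and the handle end at (155,455). Counting counter-clockwise from the front, the black jar is at 30°, green 90°, nut 150°, mill 210°, red 270° and brown 330°. So the plate must turn about +90°.

```bash
cat > fit.py <<'E'
from h import *
from scipy.optimize import least_squares
f="pics/t1.npz"; c=lambda p:(305+p[0]/6,125+p[1]/6)
pegs=[(180,357),(357,561),(620,518),(705,269),(520,73),(260,120)]; mark=(88,409)
def model(p):
    P=[(p[0]+.126*np.cos(p[3]+k*np.pi/3),p[1]+.126*np.sin(p[3]+k*np.pi/3),.118) for k in range(6)]
    P.append((p[0]+.15*np.cos(p[2]),p[1]+.15*np.sin(p[2]),.011)); return P
obs=[c(q) for q in pegs+[mark]]
r=least_squares(lambda p:np.ravel([proj(f,a)-b for a,b in zip(model(p),obs)]),[.564,-.381,1.5,1.6])
print("centre",r.x[:2],"front deg",np.degrees(r.x[2]),"plate angle",r.x[3]-r.x[2]); print(np.round(r.fun.reshape(-1,2),2).tolist())
cx,cy,yf,_=r.x; fr=np.array([np.cos(yf),np.sin(yf)]); C=r.x[:2]
for a in (0,.53-.03):
    d=yf+a; print("grip",a,C+.066*fr+.064*np.array([np.cos(d),np.sin(d)]),"end px crop",(proj(f,[*(C+.066*fr+.08*np.array([np.cos(d),np.sin(d)])),.038])-[305,125])*6)
for n,u,v in [("pink",430,265),("blue",434,372)]: print(n,ray(f,u/1.5,v/1.5,0.0),ray(f,u/1.5,v/1.5-14,0.1))
print("peg0",model(r.x)[0], "cam",np.load(f)['T'][:3,3])
E
python3 fit.py
```

```text
centre [ 0.56812704 -0.38246575] front deg 99.4369050556504 plate angle -0.014526177517652172
[[0.23, -0.3], [0.57, -0.2], [0.39, -0.2], [-1.44, 0.62], [-0.59, 0.73], [0.55, -0.5], [0.3, -0.06]]
grip 0 [ 0.54681206 -0.25422507] end px crop [107.57876529 397.61222904]
grip 0.5 [ 0.51782866 -0.26698462] end px crop [142.38190923 467.59269933]
pink [ 0.59976017 -0.13316132  0.        ] [ 0.61877029 -0.12335435  0.1       ]
blue [ 0.37524489 -0.13469009  0.        ] [ 0.41073266 -0.12471894  0.1       ]
peg0 (np.float64(0.5492755493071041), np.float64(-0.2578839613622273), 0.118) cam [ 0.33240151 -0.00439477  1.16500689]
```

```bash
cat > plan.py <<'E'
import numpy as np
from scipy.spatial.transform import Rotation as Ro
C=np.array([0.5681,-0.3825]); F=99.4  # centre, front direction deg
def down(xyaw):  # tool down, tool x at world yaw (deg)
    a=np.radians(xyaw); return np.array([[np.cos(a),np.sin(a),0],[np.sin(a),-np.cos(a),0],[0,0,-1]])
def pol(r,ang,z): a=np.radians(F+ang); return np.array([C[0]+r*np.cos(a),C[1]+r*np.sin(a),z])
def rows(p,R,targets,g,dec=2):
    """targets: list of (pos,R,n rows)"""
    out=[]
    for P,Q,n in targets:
        for k in range(n,0,-1):
            f=1/k
            rv=Ro.from_matrix(R.T@Q).as_rotvec()*f
            d=np.round(R.T@(P-p)*f/.06,dec); t=np.round(np.degrees(rv)/10,dec)
            p=p+R@d*.06; R=R@Ro.from_rotvec(np.radians(t*10)).as_matrix()
            out.append([g,*(d+0).tolist(),*(t+0).tolist()])
    for i in range(0,len(out),8): print(str(out[i:i+8]).replace(' ','').replace('.0,',',').replace('.0]',']'))
    print("end",p.round(4),"max",np.abs([o[1:] for o in out]).max()); return p,R
E
python3 - <<'E'
from plan import *
from h import robot
s=robot.sense(); p,R=s['ee_pos'],s['orientation']
rows(p,R,[(p+[0,0,.06],R,1),(pol(.130,-1,.25),down(F-1),10)],.3)
E
```

```text
[[0.3,0,0,-1,0,0,0],[0.3,0.68,-0.17,0.01,0,0,-0.76],[0.3,0.7,-0.08,0.01,0,0,-0.76],[0.3,0.7,0.01,0.01,0,0,-0.76],[0.3,0.7,0.1,0.01,0,0,-0.76],[0.3,0.67,0.2,0.02,0,0,-0.76],[0.3,0.64,0.28,0.01,0,0,-0.75],[0.3,0.6,0.37,0.02,0,0,-0.76]]
[[0.3,0.55,0.44,0.01,0,0,-0.75],[0.3,0.49,0.51,0.02,0,0,-0.76],[0.3,0.42,0.57,0.01,0,-0.01,-0.75]]
end [ 0.5493 -0.2536  0.2501] max 1.0
```

```bash
python3 -m handwheel '[[0.3,0,0,-1,0,0,0],[0.3,0.68,-0.17,0.01,0,0,-0.76],[0.3,0.7,-0.08,0.01,0,0,-0.76],[0.3,0.7,0.01,0.01,0,0,-0.76],[0.3,0.7,0.1,0.01,0,0,-0.76],[0.3,0.67,0.2,0.02,0,0,-0.76],[0.3,0.64,0.28,0.01,0,0,-0.75],[0.3,0.6,0.37,0.02,0,0,-0.76]]'
python3 -m handwheel '[[0.3,0.55,0.44,0.01,0,0,-0.75],[0.3,0.49,0.51,0.02,0,0,-0.76],[0.3,0.42,0.57,0.01,0,-0.01,-0.75],[0.3,0,0,0,0,0,0],[0.3,0,0,0,0,0,0]]'
python3 - <<'E'
from plan import *
from h import *
s=robot.sense(); p,R=s['ee_pos'],s['orientation']; print(p,R.round(3).tolist(),s['joint_pos'].round(2),s['width'])
rows(p,R,[(pol(.130,-1,.25),down(F-1),1),(pol(.130,-1,.108),down(F-1),4)],.3)
save("top","pics/t2.png",(285,105,445,235),5)
E
```

```text
time_s: 1.15
ee_pos: [0.449, -0.3296, 0.2526]
orientation: [[0.242, 0.97, -0.0], [0.97, -0.242, 0.0], [0.0, -0.0, -1.0]]
force: [0.1, -0.7, 0.4]
width: 0.0297
gripper_force: 0.0
time_s: 1.78
ee_pos: [0.5491, -0.2537, 0.25]
orientation: [[-0.145, 0.989, -0.001], [0.989, 0.145, -0.001], [-0.001, -0.001, -1.0]]
force: [-0.8, -0.1, 1.2]
width: 0.0299
gripper_force: 0.0
[ 0.54914644 -0.25374671  0.25001896] [[-0.145, 0.989, -0.001], [0.989, 0.145, -0.001], [-0.001, -0.001, -1.0]] [-0.57  0.35  0.28  1.5  -0.    0.85] 0.029880467988662007
[[0.3,0,0,0,-0.01,0.01,-0.01],[0.3,0,0,0.59,0,0,0],[0.3,0,0,0.59,0,0,0],[0.3,0,0,0.59,0,0,0],[0.3,0,0,0.6,0,0,0]]
end [ 0.5493 -0.2537  0.1078] max 0.6
```

View pics/t2.png

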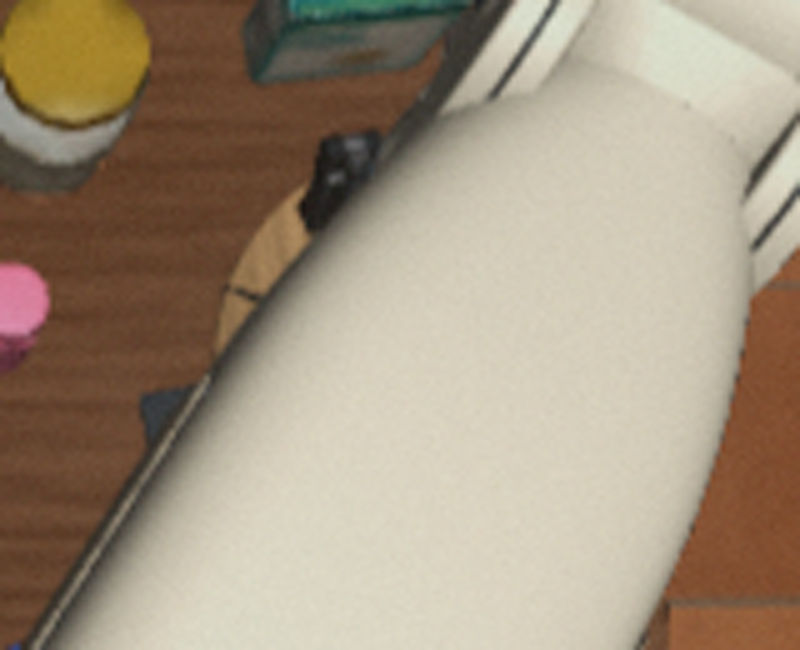

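The arm hides the carousel from the top camera. I'll lower on the computed peg position and watch the force.

```bash
python3 -m handwheel '[[0.3,0,0,0.6,0,0,0],[0.3,0,0,0.6,0,0,0],[0.3,0,0,0.6,0,0,0],[0.3,0,0,0.56,0,0,0],[0.3,0,0,0,0,0,0]]'
python3 -m handwheel '[[0.45,0,0,0,0,0,0],[0.45,0,0,0,0,0,0]]'
python3 - <<'E'
from plan import *
from h import *
s=robot.sense(); p,R=s['ee_pos'],s['orientation']; print(p,s['force'],s['width'],s['gripper_force'])
rows(p,R,[(pol(.130,a,.108),down(F+a),1) for a in [1,4,8,13,19,25,31,37,43,49,55,61,67,73,78,82,86,88,89.5,90.5]],.45)
save("scene","pics/s1.png",(256,100,440,230),4)
E
```

```text
time_s: 2.45
ee_pos: [0.5474, -0.2541, 0.107]
orientation: [[-0.144, 0.99, -0.004], [0.99, 0.144, 0.0], [0.001, -0.003, -1.0]]
force: [-0.1, 0.0, 1.0]
width: 0.0303
gripper_force: 0.0
time_s: 2.7
ee_pos: [0.55, -0.2547, 0.1105]
orientation: [[-0.145, 0.989, 0.002], [0.989, 0.145, -0.003], [-0.003, 0.002, -1.0]]
force: [0.2, 0.2, -1.0]
width: 0.0234
gripper_force: 0.0
[ 0.54996675 -0.25473561  0.11053273] [ 0.19410383  0.20478251 -1.01719041] 0.023426692778658238 0.0
[[0.45,0.01,-0.09,0.04,0.01,0.02,-0.21],[0.45,0,-0.11,0,0,0,-0.3],[0.45,0,-0.15,0,0,0,-0.4],[0.45,-0.01,-0.19,0,0,0,-0.5],[0.45,-0.01,-0.23,0,0,0,-0.6],[0.45,-0.01,-0.22,0,0,0,-0.6],[0.45,-0.02,-0.23,0,0,0,-0.6],[0.45,-0.01,-0.23,0,0,0,-0.6]]
[[0.45,-0.01,-0.22,0,0,0,-0.6],[0.45,-0.01,-0.23,0,0,0,-0.6],[0.45,-0.01,-0.23,0,0,0,-0.6],[0.45,-0.01,-0.22,0,0,0,-0.6],[0.45,-0.02,-0.23,0,0,0,-0.6],[0.45,-0.01,-0.23,0,0,0,-0.6],[0.45,-0.01,-0.19,0,0,0,-0.5],[0.45,0,-0.15,0,0,0,-0.4]]
[[0.45,-0.01,-0.15,0,0,0,-0.4],[0.45,0,-0.07,0,0,0,-0.2],[0.45,0,-0.06,0,0,0,-0.15],[0.45,0,-0.04,0,0,0,-0.1]]
end [ 0.4401 -0.405   0.1081] max 0.6
```

View pics/s1.png

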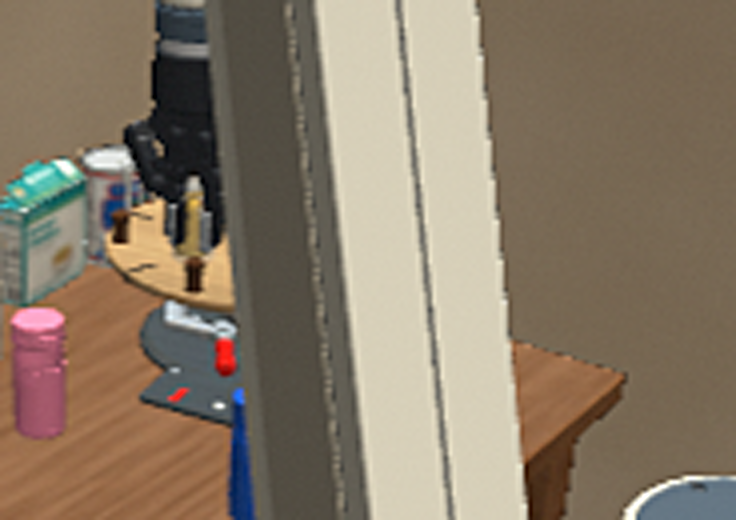

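The scene picture shows the fingers at about crop (190,215) and a peg at (193,275). I'll check this against projected points.

```bash
python3 - <<'E'
from plan import *
from h import *
f="pics/s1.npz"; print("cam",np.load(f)['T'][:3,3])
q=lambda P:((proj(f,P)-[256,100])*4).round()
p=robot.sense()['ee_pos']; print("tcp",q(p),"tcp+.05",q(p+[0,0,.05]))
for a in range(-60,121,60): print(a,"peg bot/top",q(pol(.126,a-1,.102)),q(pol(.126,a-1,.132)))
print("red",q(pol(.072,-91,.2)),"brown bot,top",q(pol(.072,-31,.102)),q(pol(.072,-31,.207)),"mark",q(pol(.15,0,.011)),"grip",q([.5178,-.267,.038]))
E
```

```text
cam [-0.16890554  0.74939824  0.66719125]
tcp [193. 281.] tcp+.05 [195. 227.]
-60 peg bot/top [122. 240.] [123. 209.]
0 peg bot/top [195. 289.] [196. 257.]
60 peg bot/top [343. 289.] [345. 257.]
120 peg bot/top [398. 240.] [401. 209.]
red [193. 125.] brown bot,top [193. 255.] [196. 144.] mark [182. 393.] grip [229. 362.]
```

```bash
python3 - <<'E'
from h import *
print(robot.sense()['ee_pos'])
save("scene","pics/s2.png",(280,125,325,185),10)
E
```

```text
[ 0.54996158 -0.25456424  0.11033066]
```

View pics/s2.png

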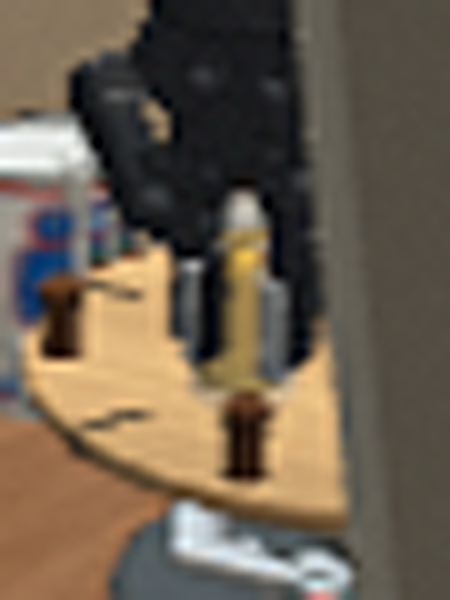

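The fingertips appear to end near the peg's top (crop (230,385)), not 25 mm lower as the pose says. I'll check the same point in the start picture.

```bash
python3 - <<'E'
from h import *
f="pics/s0.npz"; P=np.array([.21197,-.50722,.19761])
for dz in (0,.019,.04,.073): print(dz,proj(f,P+[0,0,dz])*1.5)
for y in (-.05,.05): print(y,proj(f,P+np.array([.3855,-.9227,0])*y+[0,0,.013])*1.5)
f="pics/t0.npz"
for dz in (0,.019,.04,.073): print(dz,proj(f,P+[0,0,dz])*1.5)
im=np.load("pics/s0.npz")['im'][70:150,400:480]
cv2.imwrite("pics/s0c.png",cv2.resize(im,None,fx=6,fy=6,interpolation=cv2.INTER_CUBIC))
E
```

```text
0 [654.64754549 221.21488489]
0.019 [656.30698681 212.85876945]
0.04 [658.16881716 203.48352422]
0.073 [661.15497886 188.44670936]
-0.05 [656.85803096 223.70822312]
0.05 [654.77161667 207.83617777]
0 [674.77175393 464.15803766]
0.019 [680.97493273 465.58709766]
0.04 [688.13218662 467.23595312]
0.073 [700.07120432 469.98640949]
```

View pics/s0c.png

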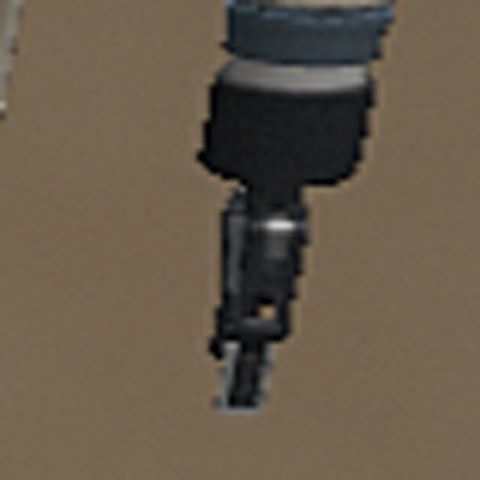

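A contact test settles it. If I close the fingers, they stop at about 18 mm if the peg is between them.

```bash
python3 -m handwheel '[[0.7,0,0,0,0,0,0],[0.7,0,0,0,0,0,0],[0.7,0,0,0,0,0,0]]'
```

```text
time_s: 3.18
ee_pos: [0.5494, -0.254, 0.1088]
orientation: [[-0.146, 0.989, 0.0], [0.989, 0.146, -0.002], [-0.002, -0.0, -1.0]]
force: [-0.4, -0.1, -1.0]
width: 0.0129
gripper_force: 0.0
```

```bash
python3 - <<'E'
from h import *
im=np.load("pics/t0.npz")['im'][285:355,432:512]
cv2.imwrite("pics/t0c.png",cv2.resize(im,None,fx=8,fy=8,interpolation=cv2.INTER_CUBIC))
P=np.array([.21197,-.50722,.19761]);Y=np.array([.3855,-.9227,0])
for n,Q in [("tcp",P)]+[(f"y{y} z{z}",P+Y*y+[0,0,z]) for y in(-.0425,-.057,.0425,.057) for z in (.013,.04)]: print(n,((proj("pics/t0.npz",Q)-[432,285])*8).round())
E
```

```text
tcp [143. 196.]
y-0.0425 z0.013 [ 43. 258.]
y-0.0425 z0.04 [ 89. 271.]
y-0.057 z0.013 [  2. 278.]
y-0.057 z0.04 [ 46. 292.]
y0.0425 z0.013 [286. 144.]
y0.0425 z0.04 [338. 153.]
y0.057 z0.013 [327. 124.]
y0.057 z0.04 [381. 133.]
```

View pics/t0c.png

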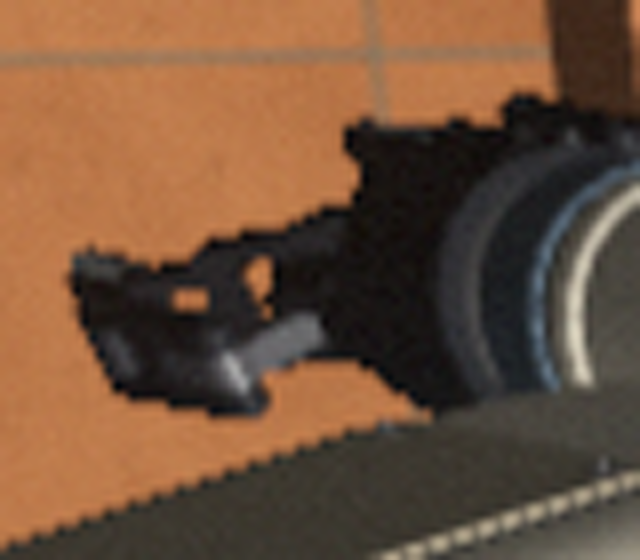

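The pads closed freely, so the tips really are about 25 mm above the reported TCP, as the pictures show. I'll open, lower 22 mm and test again.

```bash
python3 -m handwheel '[[0.1,0,0,0,0,0,0],[0.1,0,0,0,0,0,0],[0.1,0,0,0,0,0,0],[0.1,0,0,0.12,0,0,0],[0.1,0,0,0.12,0,0,0],[0.1,0,0,0.12,0,0,0]]'
python3 - <<'E'
from h import *
s=robot.sense(); print(s['ee_pos'],s['force'],s['width'])
save("scene","pics/s3.png",(275,115,330,185),8)
E
```

```text
time_s: 3.92
ee_pos: [0.5493, -0.254, 0.0864]
orientation: [[-0.146, 0.989, -0.0], [0.989, 0.146, -0.001], [-0.001, -0.001, -1.0]]
force: [0.6, 0.9, 0.4]
width: 0.0385
gripper_force: 0.0
[ 0.54925485 -0.25395531  0.08639212] [0.56526879 0.87056532 0.37660013] 0.038467482136881934
```

View pics/s3.png

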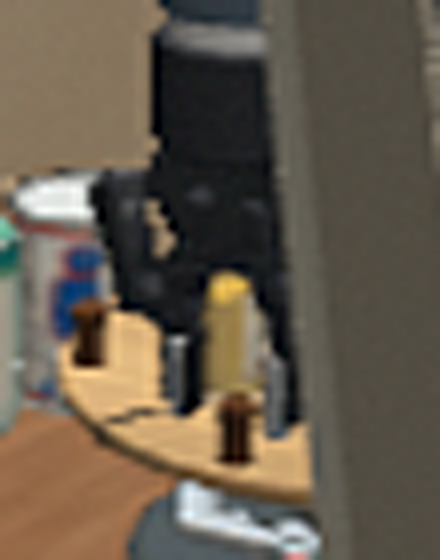

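Lowering met no contact. The tips are at about crop (180,412) and (275,435), on either side of the peg (235,395–460). I'll close gently to test.

```bash
python3 -m handwheel '[[0.1,0,0,0.08,0,0,0],[0.6,0,0,0,0,0,0],[0.6,0,0,0,0,0,0],[0.6,0,0,0,0,0,0],[0.6,0,0,0,0,0,0]]'
```

```text
time_s: 4.6
ee_pos: [0.5495, -0.2541, 0.0825]
orientation: [[-0.146, 0.989, 0.0], [0.989, 0.146, -0.002], [-0.002, 0.0, -1.0]]
force: [-1.2, 1.3, -0.2]
width: 0.0171
gripper_force: 0.2
```

```bash
python3 -m handwheel '[[0.75,0,0,0,0,0,0],[0.75,0,0,0,0,0,0],[0.75,0,0,0,0,0,0]]'
```

```text
time_s: 4.97
ee_pos: [0.5496, -0.2541, 0.0828]
orientation: [[-0.146, 0.989, 0.001], [0.989, 0.146, -0.002], [-0.002, 0.0, -1.0]]
force: [-1.5, 0.8, 5.5]
width: 0.0144
gripper_force: 58.7
```

The peg is held: the fingers stopped at 14.4 mm on its shaft with 58.7 N. I'll loosen to a close cage and turn the plate in an arc with the tool turning along.

```bash
python3 -m handwheel '[[0.6,0,0,0,0,0,0],[0.6,0,0,0,0,0,0],[0.6,0,-0.09,0,0,0,-0.2],[0.6,0,-0.11,0,0,0,-0.3],[0.6,0,-0.15,0,0,0,-0.4],[0.6,-0.01,-0.19,0,0,0,-0.5],[0.6,-0.01,-0.22,0,0,0,-0.6]]'; python3 - <<'E'
from plan import *
from h import *
s=robot.sense(); p,R=s['ee_pos'],s['orientation']
d=p[:2]-C; print(np.linalg.norm(d),np.degrees(np.arctan2(d[1],d[0]))-F,np.degrees(np.arctan2(R[1,0],R[0,0]))-F,s['gripper_force'])
rows(p,R,[(pol(.130,a,.083),down(F+a),1) for a in [25,31,37,43,49,55,61,67,73,78,82,86,88,89.5,90.5]],.6)
E
```

```text
time_s: 5.85
ee_pos: [0.5059, -0.2677, 0.0822]
orientation: [[-0.478, 0.878, 0.0], [0.878, 0.478, -0.002], [-0.001, -0.001, -1.0]]
force: [0.3, -0.2, 0.4]
width: 0.0173
gripper_force: 0.2
0.13056954829197218 19.044501767662254 19.178469771683297 0.2427857369184494
[[0.6,-0.02,-0.22,-0.01,0,0.01,-0.58],[0.6,-0.01,-0.23,0,0,0,-0.6],[0.6,-0.01,-0.23,0,0,0,-0.6],[0.6,-0.02,-0.22,0,0,0,-0.6],[0.6,-0.01,-0.23,0,0,0,-0.6],[0.6,-0.01,-0.23,0,0,0,-0.6],[0.6,-0.01,-0.22,0,0,0,-0.6],[0.6,-0.01,-0.23,0,0,0,-0.6]]
[[0.6,-0.02,-0.23,0,0,0,-0.6],[0.6,0,-0.19,0,0,0,-0.5],[0.6,-0.01,-0.15,0,0,0,-0.4],[0.6,-0.01,-0.15,0,0,0,-0.4],[0.6,0,-0.07,0,0,0,-0.2],[0.6,0,-0.06,0,0,0,-0.15],[0.6,0,-0.04,0,0,0,-0.1]]
end [ 0.4402 -0.405   0.0828] max 0.6
```

```bash
python3 -m handwheel '[[0.6,-0.02,-0.22,0,0,0,-0.6],[0.6,-0.01,-0.23,0,0,0,-0.6],[0.6,-0.01,-0.23,0,0,0,-0.6],[0.6,-0.02,-0.22,0,0,0,-0.6],[0.6,-0.01,-0.23,0,0,0,-0.6],[0.6,-0.01,-0.23,0,0,0,-0.6],[0.6,-0.01,-0.22,0,0,0,-0.6],[0.6,-0.01,-0.23,0,0,0,-0.6]]'
python3 -m handwheel '[[0.6,-0.02,-0.23,0,0,0,-0.6],[0.6,-0.01,-0.19,0,0,0,-0.5],[0.6,-0.01,-0.15,0,0,0,-0.4],[0.6,0,-0.15,0,0,0,-0.4],[0.6,0,-0.07,0,0,0,-0.2],[0.6,0,-0.06,0,0,0,-0.15],[0.6,0,-0.04,0,0,0,-0.1],[0.6,0,0,0,0,0,0]]'
python3 - <<'E'
from plan import *
from h import *
s=robot.sense(); p,R=s['ee_pos'],s['orientation']
d=p[:2]-C; print(np.linalg.norm(d),np.degrees(np.arctan2(d[1],d[0]))-F,np.degrees(np.arctan2(R[1,0],R[0,0]))-F,s['joint_pos'].round(2))
E
```

```text
time_s: 6.85
ee_pos: [0.4414, -0.352, 0.0823]
orientation: [[-0.973, 0.232, -0.0], [0.232, 0.973, -0.001], [-0.0, -0.001, -1.0]]
force: [0.8, -0.0, -0.0]
width: 0.0171
gripper_force: 0.3
time_s: 7.85
ee_pos: [0.4404, -0.4052, 0.0826]
orientation: [[-0.985, -0.171, 0.0], [-0.171, 0.985, -0.002], [0.0, -0.002, -1.0]]
force: [0.4, -0.4, -1.1]
width: 0.0172
gripper_force: 0.2
0.12969684746257948 -269.33750069090746 -269.5314776639881 [-0.88  0.39 -0.08  1.1  -0.   -1.06]
```

The plate has been turned by about 91°. I'll open, rise, then go to a stage pose before the lever with the fingers shut and tilted 40°.

```bash
python3 -m handwheel '[[0.3,0,0,0,0,0,0],[0.3,0,0,0,0,0,0],[0.3,0,0,-0.5,0,0,0],[0.3,0,0,-0.8,0,0,0],[0.3,0,0,-0.8,0,0,0]]'
cat >> plan.py <<'E'
def tilt(deg): return down(F)@Ro.from_euler('y',-deg,degrees=True).as_matrix()
def st(r,right,z):
    a=np.radians(F); return np.array([C[0]+r*np.cos(a)-right*np.sin(a),C[1]+r*np.sin(a)+right*np.cos(a),z])
E
python3 - <<'E'
from plan import *
from h import *
s=robot.sense(); p,R=s['ee_pos'],s['orientation']; print(p)
rows(p,R,[(st(.22,.066,.2),down(F),10),(st(.24,.066,.11)+.025*tilt(40)[:,2],tilt(40),5)],1)
E
```

```text
time_s: 8.48
ee_pos: [0.4402, -0.4045, 0.21]
orientation: [[-0.985, -0.171, -0.0], [-0.171, 0.985, -0.001], [0.0, -0.001, -1.0]]
force: [1.3, -0.6, -0.5]
width: 0.0302
gripper_force: 0.0
[ 0.44022708 -0.40448923  0.2100029 ]
[[1,-0.11,0.37,0.02,0,0,0.9],[1,-0.05,0.38,0.02,0,0,0.91],[1,0.01,0.38,0.02,0,0,0.9],[1,0.07,0.38,0.01,0,0,0.91],[1,0.13,0.36,0.02,0,0,0.9],[1,0.18,0.34,0.01,0,0,0.91],[1,0.23,0.3,0.02,0,0,0.9],[1,0.28,0.26,0.01,0,0,0.91]]
[[1,0.32,0.21,0.02,0,0,0.9],[1,0.35,0.17,0.01,0,0.01,0.91],[1,0.01,0,0.36,0,-0.8,0],[1,0.06,0,0.36,0,-0.8,0],[1,0.11,0,0.35,0,-0.8,0],[1,0.16,0,0.33,0,-0.8,0],[1,0.21,0,0.3,0,-0.8,0]]
end [ 0.4665 -0.1724  0.0906] max 0.91
```

```bash
python3 -m handwheel '[[1,-0.11,0.37,0.02,0,0,0.9],[1,-0.05,0.38,0.02,0,0,0.91],[1,0.01,0.38,0.02,0,0,0.9],[1,0.07,0.38,0.01,0,0,0.91],[1,0.13,0.36,0.02,0,0,0.9],[1,0.18,0.34,0.01,0,0,0.91],[1,0.23,0.3,0.02,0,0,0.9],[1,0.28,0.26,0.01,0,0,0.91]]'
python3 -m handwheel '[[1,0.32,0.21,0.02,0,0,0.9],[1,0.35,0.17,0.01,0,0.01,0.91],[1,0.01,0,0.36,0,-0.8,0],[1,0.06,0,0.36,0,-0.8,0],[1,0.11,0,0.35,0,-0.8,0],[1,0.16,0,0.33,0,-0.8,0],[1,0.21,0,0.3,0,-0.8,0],[1,0,0,0,0,0,0]]'
python3 - <<'E'
from plan import *
from h import *
s=robot.sense(); p,R=s['ee_pos'],s['orientation']; print(s['joint_pos'].round(2),s['width'])
save("top","pics/t4.png"); save("scene","pics/s4.png")
a=np.load("pics/t4.npz")['im'][125:235,290:440]; b=np.load("pics/s4.npz")['im'][130:230,270:370]
A=cv2.resize(a,(600,440),interpolation=3);B=cv2.resize(b,(600,600),interpolation=3)[:, :]
B=cv2.resize(b,(440,440),interpolation=3)
A=cv2.resize(A,(440,323)); A=cv2.resize(a,(360,264),interpolation=3)
M=np.zeros((440,800,3),np.uint8); M[:264,:360]=A; M[:,360:]=B; cv2.imwrite("pics/m4.png",M)
t=p
for n,Q in [("tcp",t),("-25mm",t-.025*R[:,2]),("+25up",t+[0,0,.025]),("grip",np.array([.5178,-.267,.038]))]:
    print(n,((proj("pics/t4.npz",Q)-[290,125])*2.4).round(),((proj("pics/s4.npz",Q)-[270,130])*4.4+[360,0]).round())
E
```

```text
time_s: 9.48
ee_pos: [0.462, -0.2214, 0.2006]
orientation: [[-0.457, 0.89, 0.0], [0.89, 0.457, -0.002], [-0.002, -0.001, -1.0]]
force: [-0.2, -0.2, 0.2]
width: -0.0003
gripper_force: 0.0
time_s: 10.48
ee_pos: [0.4648, -0.1708, 0.0867]
orientation: [[-0.131, 0.986, 0.102], [0.756, 0.166, -0.633], [-0.641, -0.006, -0.767]]
force: [0.1, -0.1, 0.3]
width: 0.0004
gripper_force: 0.0
[-0.11  0.18 -0.62  0.55 -0.67  1.22] 0.00042049373518529223
tcp [ 34. 217.] [536. 274.]
-25mm [ 23. 217.] [527. 259.]
+25up [ 37. 214.] [537. 243.]
grip [102. 179.] [550. 266.]
```

View pics/m4.png

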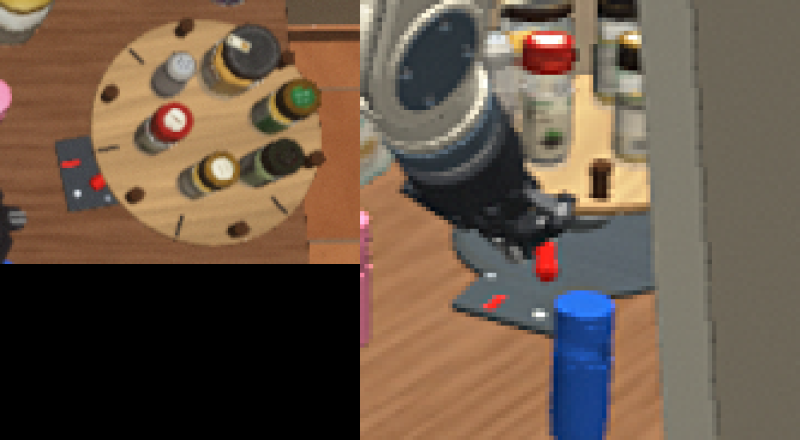

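Top panel: the red jar is at the front (cap (172,120)), and the tip at (25,217) matches the point 25 mm behind the reported TCP. The scene panel agrees, with the tip near (530,258). Next I'll check the plate angle from the pegs and plan the lever push.

```bash
python3 - <<'E'
from plan import *
from h import *
from scipy.optimize import least_squares
f="pics/t4.npz"
pk=[(135,195),(238,230),(110,93),(185,27),(288,57),(315,158)]; an=[30,90,-30,-90,-150,150]
obs=[(290+x/2.4,125+y/2.4) for x,y in pk]
for n in (6,4):
  r=least_squares(lambda q:np.ravel([proj(f,[q[1]+.126*np.cos(np.radians(F+a)+q[0]),q[2]+.126*np.sin(np.radians(F+a)+q[0]),.118])-o for a,o in list(zip(an,obs))[:n]]),[0,*C])
  print("plate error rad",r.x, np.abs(r.fun).max())
s=robot.sense(); p,R=s['ee_pos'],s['orientation']; o=.024*tilt(40)[:,2]
p,R=rows(p,R,[(st(.21,.07,.06)+o,tilt(40),2),(st(.128,.07,.030)+o,tilt(40),4)],1)
print("push"); rows(p,R,[(st(.131,.046,.030)+o,tilt(40),4),(st(.134,.022,.030)+o,tilt(40),4)],1)
E
```

```text
plate error rad [ 0.02075659  0.56801219 -0.38223141] 0.9704634338925189
plate error rad [ 0.01658323  0.56701035 -0.38135183] 0.10706007047167532
[[1,0.07,-0.04,0.46,0,-0.01,0],[1,0.07,-0.04,0.47,0,0,0],[1,-0.18,0,0.31,0,0,0],[1,-0.18,0,0.32,0,0,0],[1,-0.18,0,0.31,0,0,0],[1,-0.18,0,0.32,0,0,0]]
end [ 0.4809 -0.2827  0.0113] max 0.47
push
[[1,0.01,0.1,-0.01,0,0,0],[1,0.01,0.1,-0.01,0,0,0],[1,0.01,0.1,-0.01,0,0,0],[1,0,0.1,0,0,0,0],[1,0.01,0.1,-0.01,0,0,0],[1,0.01,0.1,-0.01,0,0,0],[1,0.01,0.1,-0.01,0,0,0],[1,0.01,0.1,-0.01,0,0,0]]
end [ 0.5273 -0.269   0.0118] max 0.1
```

The plate error is about 0.02 rad, inside the 0.05 capture. Now I'll go in under the plate beside the handle.

```bash
python3 -m handwheel '[[1,0.07,-0.04,0.46,0,0,0],[1,0.07,-0.04,0.47,0,0,0],[1,-0.18,0,0.31,0,0,0],[1,-0.18,0,0.32,0,0,0],[1,-0.18,0,0.31,0,0,0]]'
python3 -m handwheel '[[1,-0.18,0,0.32,0,0,0],[1,0,0,0,0,0,0]]'; python3 -m handwheel '[[1,0.01,0.1,-0.01,0,0,0],[1,0.01,0.1,-0.01,0,0,0],[1,0.01,0.1,-0.01,0,0,0]]'
```

```text
time_s: 11.2
ee_pos: [0.4783, -0.2652, 0.0203]
orientation: [[-0.122, 0.987, 0.106], [0.756, 0.161, -0.634], [-0.643, 0.003, -0.766]]
force: [-0.2, -0.2, 0.2]
width: 0.0003
gripper_force: 0.0
time_s: 11.45
ee_pos: [0.4809, -0.2856, 0.0121]
orientation: [[-0.121, 0.987, 0.104], [0.756, 0.16, -0.634], [-0.643, 0.002, -0.766]]
force: [-0.6, -0.1, 0.4]
width: 0.0003
gripper_force: 0.0
time_s: 11.82
ee_pos: [0.4983, -0.2772, 0.0116]
orientation: [[-0.125, 0.987, 0.106], [0.756, 0.164, -0.634], [-0.643, 0.0, -0.766]]
force: [0.5, 0.4, -0.3]
width: -0.0001
gripper_force: 0.0
```

```bash
python3 -m handwheel '[[1,0.01,0.1,-0.01,0,0,0],[1,0.01,0.1,-0.01,0,0,0]]'; python3 -m handwheel '[[1,0.01,0.1,-0.01,0,0,0]]';python3 -m handwheel '[[1,0.01,0.1,-0.01,0,0,0]]';python3 -m handwheel '[[1,0.01,0.1,-0.01,0,0,0]]'
```

```text
time_s: 12.08
ee_pos: [0.5079, -0.2733, 0.0107]
orientation: [[-0.127, 0.987, 0.102], [0.756, 0.163, -0.634], [-0.642, -0.003, -0.767]]
force: [-8.1, 6.3, 4.0]
width: -0.0002
gripper_force: 4.0
time_s: 12.2
ee_pos: [0.5134, -0.2711, 0.0104]
orientation: [[-0.128, 0.986, 0.102], [0.757, 0.164, -0.633], [-0.641, -0.004, -0.767]]
force: [-9.8, 10.7, 6.8]
width: -0.0001
gripper_force: 6.7
time_s: 12.32
ee_pos: [0.519, -0.2686, 0.0103]
orientation: [[-0.129, 0.986, 0.102], [0.757, 0.165, -0.632], [-0.641, -0.004, -0.768]]
force: [-9.2, 15.9, 10.0]
width: -0.0004
gripper_force: 9.2
time_s: 12.45
ee_pos: [0.5252, -0.2666, 0.0105]
orientation: [[-0.129, 0.986, 0.104], [0.757, 0.165, -0.632], [-0.641, -0.003, -0.768]]
force: [-2.6, 6.7, 4.0]
width: 0.0
gripper_force: 3.4
```

The handle pushed back with about 10 N, which then fell as the lever went over centre. I'll follow through.

```bash
python3 -m handwheel '[[1,0.01,0.06,-0.01,0,0,0],[1,0,0.06,0,0,0,0]]'; python3 -m handwheel '[[1,0,0.06,0,0,0,0],[1,0,0.06,0,0,0,0]]';python3 -m handwheel '[[1,0,0.06,0,0,0,0]]'
python3 - <<'E'
from h import *
robot.snapshot
im=save("scene","pics/s5.png")["color"]
hsv=cv2.cvtColor(im,cv2.COLOR_RGB2HSV); m=((hsv[...,0]<6)|(hsv[...,0]>174))&(hsv[...,1]>200)&(hsv[...,2]>90)
n,l,st,c=cv2.connectedComponentsWithStats(m.astype(np.uint8))
for i in range(1,n):
  if st[i,4]>6: print(st[i],c[i].round(1))
E
```

```text
time_s: 12.7
ee_pos: [0.5338, -0.2665, 0.0116]
orientation: [[-0.125, 0.987, 0.105], [0.756, 0.163, -0.634], [-0.643, -0.0, -0.766]]
force: [0.1, -0.0, 0.8]
width: -0.0002
gripper_force: 0.0
time_s: 12.95
ee_pos: [0.5375, -0.2661, 0.011]
orientation: [[-0.127, 0.987, 0.099], [0.755, 0.161, -0.636], [-0.643, -0.006, -0.766]]
force: [-18.6, -2.7, 7.5]
width: 0.0002
gripper_force: 9.1
time_s: 13.08
ee_pos: [0.538, -0.2661, 0.0108]
orientation: [[-0.129, 0.987, 0.094], [0.754, 0.159, -0.637], [-0.644, -0.011, -0.765]]
force: [-30.8, -1.3, 15.8]
width: -0.0001
gripper_force: 16.1
[168 220   4   6  12] [169.6 222.7]
```

A firm stop at 30 N after the lever had snapped ahead of the finger suggests it is locked. I'll back off and retreat, then check from the top camera.

```bash
python3 -m handwheel '[[1,0,-0.2,0,0,0,0],[1,0,-0.2,0,0,0,0],[1,0.18,0,-0.32,0,0,0],[1,0.18,0,-0.31,0,0,0],[1,0.18,0,-0.32,0,0,0],[1,0.18,0,-0.31,0,0,0],[1,0.1,-0.3,-0.6,0,0,0],[1,-0.1,-0.4,-0.6,0,0,0]]'
python3 -m handwheel '[[1,-0.5,-0.4,-0.6,0,0,0],[1,-0.5,-0.4,-0.6,0,0,0],[1,-0.5,-0.4,-0.6,0,0,0],[1,0,0,0,0,0,0],[1,0,0,0,0,0,0]]'
python3 - <<'E'
from plan import *
from h import *
cap=[]
for nm in("top","scene"):
  im=save(nm,f"pics/{nm}6.png")["color"]; f=f"pics/{nm}6.npz"
  hsv=cv2.cvtColor(im,cv2.COLOR_RGB2HSV); m=((hsv[...,0]<8)|(hsv[...,0]>172))&(hsv[...,1]>180)&(hsv[...,2]>80)
  n,l,sx,c=cv2.connectedComponentsWithStats(m.astype(np.uint8))
  for i in range(1,n):
    if sx[i,4]>3 and c[i][0]>280: print(nm,sx[i],c[i].round(1))
  for a in (0,.24,.5):
    d=np.radians(F)+a; e=lambda L:[*(st(.066,0,0)[:2]+L*np.array([np.cos(d),np.sin(d)])),.038]
    print(nm,"handle end/ grip pred",a,proj(f,e(.08)).round(1),proj(f,e(.064)).round(1))
  print(nm,"mark",proj(f,st(.15,0,.011)).round(1),"red cap pred",proj(f,st(.072,0,.207)).round(1))
E
```

```text
time_s: 14.12
ee_pos: [0.4572, -0.1486, 0.0969]
orientation: [[-0.126, 0.987, 0.104], [0.756, 0.164, -0.634], [-0.642, -0.001, -0.767]]
force: [-0.1, -0.0, 0.9]
width: -0.0001
gripper_force: 0.0
time_s: 14.75
ee_pos: [0.3868, -0.1606, 0.2371]
orientation: [[-0.125, 0.987, 0.105], [0.756, 0.163, -0.634], [-0.643, 0.0, -0.766]]
force: [-0.1, 0.6, -0.0]
width: 0.0002
gripper_force: 0.0
top [353 168  17  16 113] [360.5 176.2]
top [316 187  14   8  49] [323.4 190.7]
top handle end/ grip pred 0 [322.9 191.2] [328.  190.4]
top handle end/ grip pred 0.24 [325.  197.2] [329.7 195.1]
top handle end/ grip pred 0.5 [328.7 202.9] [332.7 199.7]
top mark [320.  193.1] red cap pred [363.3 174.4]
scene [307 139  12   8  52] [311.2 143.3]
scene [300 184   9   9  43] [303.6 187.8]
scene [299 197   4   3   6] [300.5 198. ]
scene handle end/ grip pred 0 [302.2 191.1] [304.3 189.3]
scene handle end/ grip pred 0.24 [307.4 192.1] [308.4 190.1]
scene handle end/ grip pred 0.5 [313.4 192.5] [313.2 190.4]
scene mark [301.5 198.4] red cap pred [313.4 138.7]
```

The red handle now lines up with the mark in both cameras: the top blob is at (323,191), where locked predicts (323–328,191). The red cap is at the front place, so I'll hand in.

```bash
python3 -c "
from cell import robot
print(robot.hand_in())"
```

```text
the job is handed in; nothing more can be done
None
```

I turned the carousel until the red-capped jar was at the front mark, threw the lever over to the red mark, and handed the job in at about 15 s. The lever stopped firmly at about 31 N and both cameras show it in line with the mark, but I could not see the tooth or test the plate for lock. All jars were standing in the last picture I viewed, before the lever throw, and the arm did not go near the mug, onion or lemon.

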